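Change the bench pin

ROBOT

A 6-joint arm with a two-finger parallel gripper is mounted at the origin on the work surface. World frame = base frame: x ahead of the robot, y to its left, z up, the work surface at z = 0. Lengths are in m, angles in rad, forces in N, time in s.
With the tool pointing down it reaches from about 0.35 to 0.925 m from the base axis. Payload 6.4 kg.
Tool frame: the origin (TCP) lies at the very end of the fingers, on their centre line; the grasp point (between the pads) lies 19 mm behind it (bot.grip_point_offset is the distance from the TCP to the grasp point, in m); z points along the fingers, y is the line along which they close (so a half turn about z gives the same grasp; the last joint's range is limited). The gripper opens to 85 mm and grips with 20 to 120 N. Pads are 22 mm wide; open, the fingers measure 114 mm over their backs; the gripper's body (76 mm by 85 mm) begins 54 mm behind the grasp point. The pads swing forward as they close: fully open they stand 13 mm farther back than shut.
Start: joints at [-1.353, 0.245, 1.558, -0, 1.339, -0.174], TCP at [0.248, -0.601, 0.231] pointing down, gripper open.
Joint ranges: [-3.13, 3.13], [-1.02, 2.26], [0.13, 2.54], [-0.95, 4.09], [0.21, 2.88], [-2.74, 2.74]. Speed limits (rad/s): [2.57, 2.57, 3.14, 3.14, 3.14, 3.14].

INTERFACE

Orientations are given as a unit quaternion [w, x, y, z].
In Python, from station import bot gives the robot as it stands.
- The arm moves only by the tool step_arm, never from a script. Its argument "plan" is a list of rows, each an object of numbers: "tx", "ty", "tz": the shift along the tool's x, y, z each as a share of 30 mm, from -1 to 1; "yaw": the turn about the tool's z as a share of 0.08 rad, from -1 to 1. A call has 1 to 10 rows; each row shifts and turns the commanded pose from where the row before left it, along the tool's axes as they then stand; what a row does not reach is not made up. A row lasts 1/10 s, in which the tool goes at most 50 mm and 8.59 degrees, less where a joint would pass 70% of its speed; a pose out of reach is approached as far as the arm can. A call with a number of a shift or a turn outside -1 to 1 is refused whole. A call with a gripper value outside its range is refused whole. "claw" is the gripper command: -1 is fully open, 1 is shut, values between are in proportion, set as the call begins (left out, the last holds). The fingers move at their own pace and stop on an object; "newtons" is the grip in N (left out, the last holds). Time passes only in rows, so rows that do not move let the fingers close. It gives the time, the measured TCP pose, the force, the opening and the grip force at its end, in the units of the state.
- bot.get_obs(): the state, without advancing time (a new reading comes with each control period).
- bot.read_camera(name): name is "side" or "top"; returns a dict with "color" (384x512x3 uint8, red, green, blue), "range_z" (384x512 float32, m along the optical axis (not along the pixel's ray), 0 where there is no reading), "fov_y" (degrees; the focal length in pixels is half the picture's height over the tangent of half this angle, whatever the lens; pixels are square), "cx", "cy" (the principal point, pixels), "k1" (the pictures are not rectified: a ray, as slopes to the right and down, at radius r is drawn at 1 + k1 r^2 times it, then the intrinsics apply), "xyz" and "attitude" of the camera in the world. Camera axes: x right, y up, looking along -z (the intrinsics and any distortion apply to the point x, -y, -z); pixel columns grow to the right and rows downward; lengths in m; the calibration is good to about 2 mm. A picture is of the moment at which its call begins.
- bot.finish_job(): hands the job in; it is judged then, once.
The state is a dict: "time_s": time; "joints": joint angles; "joint_velocities": joint speeds; "joint_torque": joint torques, N m; "eef_pos": TCP position; "tool_rot": TCP orientation; "wrist_force": force on the tool from outside, world axes, zero at the start; "ft_torque": the same for the moment, N m; "width": opening from 0.0 (shut) to 1.0 (fully open); "finger_force": force on a finger pad.
Only numpy, scipy, OpenCV 4.12 (cv2) and the standard library are available. Lean on these libraries where they do the work, as an engineer would, in place of code of your own. Each camera call takes 0.05 s, during which the arm holds its last target. There are 200 camera calls.

TASK

The goldsmith's wooden bench pin is worn out. Pull it out of its steel bracket and lay it flat inside the offcut tray; then slide the fresh pin, tongue first, into the bracket until its shoulders are fully home against the mouth. Leave the other things on the bench where they are.

Things in the scene. Friction and masses are not known exactly. Their poses are not given: they have to be found in the camera images.
- bracket: Dark steel bracket fixed to the bench: block 84 mm wide (y), 56 high, x -35..+45 mm, low foot to x=+72. Mouth faces its own -x; pins slide in along +x. Channel 70 deep, 47 wide, 18 high, floor 30 above the bench; two top lips 8 thick leave the middle 28 mm open above; mouth slightly flared. A pin's shoulders stop on the mouth face. Origin: centre of underside, z up.
- bracket_mouth (a point): Point at the middle of the mouth face on the channel floor, 35 mm before the bracket's origin along its -x, 30 mm above the bench; axes as the bracket's.
- worn_pin: Worn wooden bench pin, in the bracket at the start: slab 16 mm thick; tongue 44 wide, x 0..+60 mm (last 10 mm 40 wide, 12 thick); solid body 64 wide, x 0..-42, then two ragged unequal stubs to x=-65 and -54. Origin: underside, midway between the shoulders; x along the slab to the tongue, z up.
- worn_grip (a point): Good place to hold the worn pin across its 64 mm width: mid body, 25 mm behind its shoulders, mid-thickness (8 mm above the underside).
- fresh_pin: Fresh wooden bench pin lying flat on the bench: slab 150 mm long, 16 thick; tongue 44 wide, x +15..+75 mm (last 10 mm 40 wide, 12 thick); body 64 wide from shoulders at x=+15 to x=-75, with an even notch in its outer end, x -75..-40. Origin: centre of underside; x along the slab to the tongue, z up.
- fresh_shoulder (a point): Midpoint between the fresh pin's shoulders, on its underside, 15 mm from its origin along +x; axes as the pin's.
- fresh_grip (a point): Good place to hold the fresh pin across its 64 mm width: mid body at x=-12 mm, 8 mm above the underside.
- tray: Open aluminium offcut tray fixed to the bench, outside 200 (x) x 170 (y) mm, 26 high, walls and floor 5 mm. Origin: centre of the underside; inner floor 5 mm up.
- jar: glass jar with metal lid, 50 mm diameter, 60 tall; stands on the bench beside the fresh pin's tongue. Origin: centre of the underside. A bystander: leave it where it is.
- tin: small round steel tin, 42 mm diameter, 42 tall; stands on the bench near the fresh pin's notched end. Origin: centre of the underside. A bystander: leave it where it is.
- doming_block: steel doming cube, 55 mm, with round hollows in its faces; stands on the bench beyond the fresh pin. Origin: centre of the underside. A bystander: leave it where it is.
- hammer: hammer lying on the bench near the robot's base, 240 mm long, under 35 mm high. Origin: centre of the underside. A bystander: leave it where it is.
- flux_bottle: closed plastic bottle with a cap, 48 mm diameter, 110 tall; stands on the bench close beside the bracket's mouth, on the bracket's -y side. Origin: centre of the underside. A bystander: leave it where it is.
Not all that is in view belongs to the job. What is shaped like the worn_pin but black or turquoise is not meant.

How it is judged:
By the outcome, as a careful person would: the job done as asked, in the order asked, and still so for the second after the job is handed in, with the robot touching nothing.
It also fails if it takes over 61 s, if anything falls off the work surface, if the arm or the gripper's body presses on something with over 40 N, if the wrist force passes 120 N, or if a joint passes its speed limit or range.

## Working session

There is one attempt and no reset: what is moved stays moved. The work goes in short steps, Python scripts to look and compute and a tool call to move; the robot and the scene stay as the last step left them, time stands still between calls to the robot, and variables do not carry over. Pictures are saved under pics/ and viewed, at most 10 in all, crops included, and the job is handed in when it is done.

Besides the shell and the picture viewer there is one more tool, called after "Request:" as name(argument=value, ...), one argument or row to a line, values as JSON. step_arm: Moves the arm, as the interface text tells. Its arguments: {"type":"object","properties":{"plan":{"type":"array","items":{"type":"object","properties":{"tx":{"type":"number","minimum":-1,"maximum":1},"ty":{"type":"number","minimum":-1,"maximum":1},"tz":{"type":"number","minimum":-1,"maximum":1},"yaw":{"type":"number","minimum":-1,"maximum":1}}}},"claw":{"type":"number"},"newtons":{"type":"number"}},"required":["plan"]}

```bash
ls; mkdir -p pics
cat > h.py <<'E'
import numpy as np, cv2
from scipy.spatial.transform import Rotation as R
from station import bot
def q(a): return R.from_quat([a[1],a[2],a[3],a[0]])
def cam(n):
    c=bot.read_camera(n); h,w=c["color"].shape[:2]
    c["f"]=h/2/np.tan(np.radians(c["fov_y"])/2); return c
def att(c):
    a=np.array(c["attitude"]); return a if a.shape==(3,3) else q(a).as_matrix()
def slopes(c,uv):
    uv=np.atleast_2d(np.asarray(uv,float))
    K=np.array([[c["f"],0,c["cx"]],[0,c["f"],c["cy"]],[0,0,1]])
    d=(uv-[c["cx"],c["cy"]])/c["f"]; s=d.copy()
    for _ in range(20): s=d/(1+c["k1"]*(s**2).sum(1,keepdims=True))
    return s
def rays(c,uv):
    s=slopes(c,uv); d=np.c_[s[:,0],-s[:,1],-np.ones(len(s))]
    return d@att(c).T
def onplane(c,uv,z):
    d=rays(c,uv); o=np.array(c["xyz"]); return o+d*((z-o[2])/d[:,2])[:,None]
def cloud(c):
    h,w=c["range_z"].shape; v,u=np.mgrid[:h,:w]
    d=rays(c,np.c_[u.ravel(),v.ravel()])*c["range_z"].ravel()[:,None]
    return (np.array(c["xyz"])+d).reshape(h,w,3)
def proj(c,P):
    p=(np.atleast_2d(P)-c["xyz"])@att(c); s=np.c_[p[:,0],-p[:,1]]/-p[:,2:]
    s=s*(1+c["k1"]*(s**2).sum(1,keepdims=True)); return s*c["f"]+[c["cx"],c["cy"]]
E
python3 - <<'E'
from h import *
for n in("top","side"):
    c=cam(n); print(n,c["xyz"],c["attitude"],c["f"],c["cx"],c["cy"],c["k1"])
    cv2.imwrite(f"pics/{n}0.png",cv2.resize(c["color"][:,:,::-1],(768,576)))
    np.savez(f"{n}0.npz",**c)
print(bot.get_obs())
E
```

```text
pics
top [0.33208776 0.03518247 1.14403314] [ 0.72404037  0.07858288 -0.0760604  -0.68103237] 384.4626796003165 257.4690246072185 190.12532158964208 -0.05802255140200577
side [-0.05543825  1.21619218  1.05491259] [-0.22518184 -0.10127645  0.43800457  0.86440049] 442.5586475202046 264.32718291462965 190.37795854281362 -0.0895569382641594
{'time_s': 0.1, 'joints': array([-1.35308985e+00,  2.45740828e-01,  1.55888351e+00, -1.44508814e-05,
        1.33869812e+00, -1.74095430e-01]), 'joint_velocities': array([-2.01427052e-03, -1.51452115e-03, -3.41651161e-03,  3.91779708e-04,
        1.72228451e-03, -8.64298399e-05]), 'joint_torque': array([-3.20071922e-04, -4.30671322e+01, -3.27128541e+01, -1.96076767e-04,
        2.85470531e-03, -1.78300604e-05]), 'eef_pos': array([ 0.24810134, -0.60025044,  0.23029732]), 'tool_rot': array([-8.64539942e-04,  9.80872005e-01,  1.94651898e-01, -2.58866630e-05]), 'wrist_force': array([-0.22625042, -0.92535973, -0.10386695]), 'ft_torque': array([ 0.01391212, -0.03397632,  0.02371382]), 'finger_force': 0.0, 'width': 1.0025398750980699}
```

View pics/top0.png

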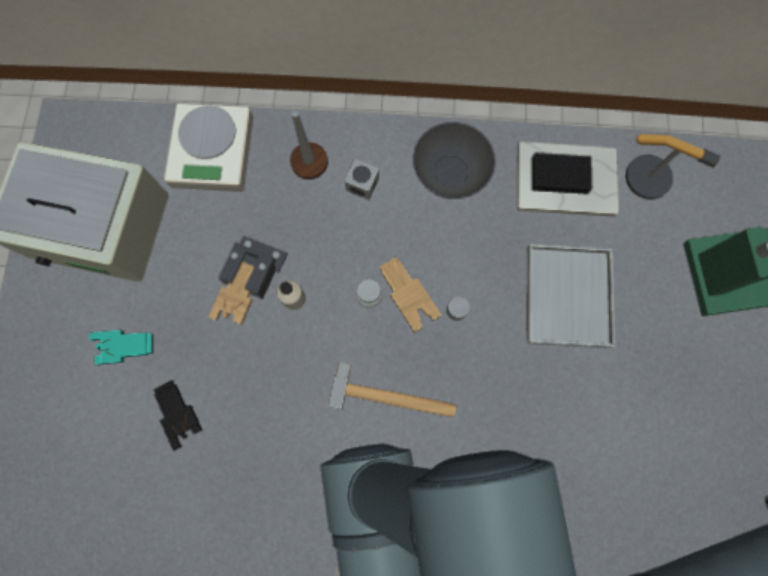

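View pics/side0.png

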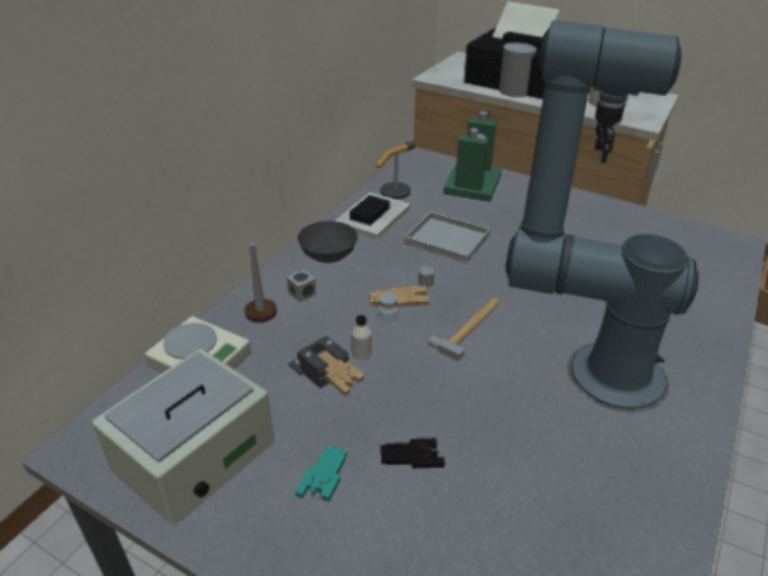

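The top picture shows the worn pin (235,290) held in the bracket (250,265), with the flux bottle at (290,293). The fresh pin is at (410,295) between the jar (368,292), the tin (458,307) and the hammer, and the tray is at (570,297). What could be taken for the worn pin, in 768-px picture coordinates: turquoise (122,347) and black (177,413), both decoys, and the wooden fresh pin (410,295). I choose the wooden one in the bracket at (235,290) and will check it in a crop.

```bash
cat > m.py <<'E'
from h import *
def load(n): 
    d=dict(np.load(n)); return {k:(v.item() if v.ndim==0 else v) for k,v in d.items()}
def wood(c):
    hsv=cv2.cvtColor(c["color"],cv2.COLOR_RGB2HSV)
    return cv2.inRange(hsv,(5,70,90),(25,255,255))
E
python3 - <<'E'
from m import *
c=load("top0.npz"); s=load("side0.npz")
m=wood(c); n,l,st,ce=cv2.connectedComponentsWithStats(m)
for i in range(1,n):
    if st[i,4]>80: 
        cn=max(cv2.findContours((l==i).astype('uint8'),0,2)[0],key=cv2.contourArea)
        print(st[i],ce[i],cv2.minAreaRect(cn))
        if st[i,4]<2500:
            ap=cv2.approxPolyDP(cn,1.5,True)[:,0]; 
            for z in(.016,.046): print(z,[tuple(np.round(x[:2]*1000).astype(int)) for x in onplane(c,ap,z)])
C=cloud(c)
for nm,(u,v) in dict(worn=(157,193),fresh=(275,195),bench=(230,230),bracket=(160,180),bottle=(193,195),jar=(245,193),tin=(305,203),trayfloor=(380,197),hammer=(260,263),dome=(241,118)).items(): print(nm,np.round(C[v,u]*1000))
a=c["color"][145:235,130:320,::-1]; b=s["color"][180:280,180:310,::-1]
cv2.imwrite("pics/crop.png",np.vstack([cv2.resize(a,(760,360),interpolation=2),]))
E
```

```text
[424  89  46  17 314] [447.26433121  95.64968153] ((446.9275207519531, 95.37564086914062), (46.06328582763672, 9.925236701965332), 14.743562698364258)
0.016 [(np.int64(942), np.int64(-472)), (np.int64(932), np.int64(-479)), (np.int64(936), np.int64(-535)), (np.int64(906), np.int64(-603)), (np.int64(907), np.int64(-613)), (np.int64(925), np.int64(-621)), (np.int64(955), np.int64(-546)), (np.int64(953), np.int64(-483))]
0.046 [(np.int64(926), np.int64(-459)), (np.int64(916), np.int64(-465)), (np.int64(920), np.int64(-520)), (np.int64(891), np.int64(-586)), (np.int64(892), np.int64(-596)), (np.int64(909), np.int64(-604)), (np.int64(938), np.int64(-531)), (np.int64(937), np.int64(-469))]
[253 172  41  49 843] [271.93238434 195.66073547] ((271.2691955566406, 194.65383911132812), (49.09096908569336, 21.355958938598633), 56.3099365234375)
0.016 [(np.int64(640), np.int64(37)), (np.int64(617), np.int64(63)), (np.int64(572), np.int64(30)), (np.int64(560), np.int64(35)), (np.int64(496), np.int64(-16)), (np.int64(503), np.int64(-25)), (np.int64(535), np.int64(-14)), (np.int64(542), np.int64(-20)
[... 1776 characters left out ...]
234)
0.016 [(np.int64(371), np.int64(114)), (np.int64(363), np.int64(107)), (np.int64(336), np.int64(-93)), (np.int64(341), np.int64(-99)), (np.int64(356), np.int64(-98)), (np.int64(384), np.int64(100)), (np.int64(383), np.int64(112))]
0.046 [(np.int64(370), np.int64(112)), (np.int64(362), np.int64(105)), (np.int64(335), np.int64(-90)), (np.int64(341), np.int64(-95)), (np.int64(355), np.int64(-95)), (np.int64(382), np.int64(98)), (np.int64(382), np.int64(110))]
worn [550. 340.  46.]
fresh [571.  -6.  17.]
bench [460. 121.   2.]
bracket [589. 335.  49.]
bottle [539. 224. 102.]
jar [563.  82.  60.]
tin [547. -94.  42.]
trayfloor [ 587. -327.    4.]
hammer [368.  27.  28.]
dome [795. 110.  56.]
```

View pics/crop.png

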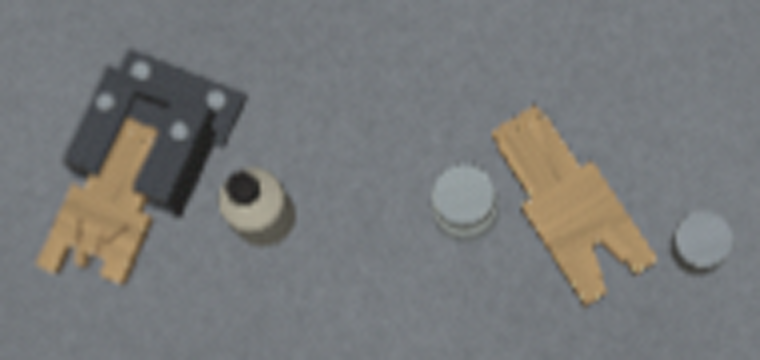

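The crop confirms the choice: the worn pin at (105,215) in the crop is wooden with ragged stubs and sits in the bracket. The fresh pin is at (570,205), with its tongue toward the upper left. The bottle at (250,200) is about one finger width from the worn pin's side.

Run:
```python
from m import *
c=load("top0.npz"); s=load("side0.npz")
def pca(P):
    m=P.mean(0); w,v=np.linalg.eigh(np.cov((P-m).T)); a=v[:,-1]; return m,a*np.sign(a[0]),w
for nm,c in (("top",c),("side",s)):
    C=cloud(c)*1000; m=wood(c)>0; X,Y,Z=C[...,0],C[...,1],C[...,2]
    fr=m&(X>470)&(X<670)&(abs(Y)<90)&(Z>11)&(Z<22)
    P=C[fr][:,:2]; mu,a,w=pca(P); t=(P-mu)@a; n=(P-mu)@[-a[1],a[0]]
    print(nm,"fresh",len(P),mu,np.degrees(np.arctan2(a[1],a[0])),"t",np.percentile(t,[0,1,99,100]),"n",n.min(),n.max(),"z",np.median(C[fr][:,2]))
    tt=t-t.max()
    for lo in range(-150,0,10):
        k=(tt>=lo)&(tt<lo+10)
        if k.sum()>3: print(lo,np.round([n[k].min(),n[k].max(),(n[k].min()+n[k].max())/2],1))
    br=(~m)&(X>500)&(X<720)&(Y>265)&(Y<420)&(Z>51)&(Z<61)
    P=C[br][:,:2].astype(np.float32); r=cv2.minAreaRect(P); print("bracket",len(P),r,np.median(C[br][:,2])); print(cv2.boxPoints(r).round())
    wo=m&(X>470)&(X<670)&(Y>280)&(Y<420)&(Z>38)&(Z<52)
    P=C[wo][:,:2]; 
    a=np.array([np.cos(np.radians(-17)),np.sin(np.radians(-17))]); nn=np.array([-a[1],a[0]]);t=P@a;n=P@nn; print("worn",len(P),np.median(C[wo][:,2]),t.min(),t.max(),P.mean(0))
    for lo in np.arange(t.min(),t.max(),6):
        k=(t>=lo)&(t<lo+6)
        if k.sum()>3: print(lo.round(),np.round([n[k].min(),n[k].max(),(n[k].min()+n[k].max())/2],1))
    # bystanders
    for q_,(x0,x1,y0,y1,zl) in dict(bottle=(490,600,195,275,60),jar=(520,620,50,115,50),tin=(500,600,-130,-60,32),dome=(720,850,60,160,45),tray=(450,700,-450,-200,18)).items():
        k=(X>x0)&(X<x1)&(Y>y0)&(Y<y1)&(Z>zl)&(Z<130); 
        if k.sum()>5:p=C[k]; print(q_,k.sum(),p.min(0).round(),p.max(0).round(), cv2.minAreaRect(p[:,:2].astype(np.float32)) if q_=="tray" else "")
```

```text
top fresh 820 [568.96621806   3.12007127] 36.327881488608796 t [-70.15206278 -68.28946544  75.70373138  78.11288766] n -31.56475704230592 31.92368224889705 z 16.443941629584845
-150 [-30.7  31.3   0.3]
-140 [-31.4  31.4  -0. ]
-130 [-31.  31.  -0.]
-120 [-31.6  31.9   0.2]
-110 [-30.5  31.6   0.5]
-100 [-30.7  31.6   0.5]
-90 [-31.6  31.   -0.3]
-80 [-31.3  31.   -0.1]
-70 [-30.   31.3   0.6]
-60 [-21.5  21.1  -0.2]
-50 [-20.8  21.1   0.2]
-40 [-20.7  20.4  -0.2]
-30 [-19.9  21.2   0.6]
-20 [-23.   20.8  -1.1]
-10 [-20.2  18.7  -0.7]
bracket 537 ((592.903564453125, 323.596435546875), (86.10292053222656, 80.43943786621094), 72.2884521484375) 56.55879212345716
[[541. 295.]
 [618. 270.]
 [644. 352.]
 [568. 377.]]
worn 564 45.27130818676417 359.3682837642506 481.2274858248602 [537.14599665 341.85698592]
359.0 [499.4 514.2 506.8]
365.0 [451.8 512.8 482.3]
371.0 [452.9 515.1 484. ]
377.0 [452.3 515.2 483.8]
383.0 [452.5 514.4 483.4]
389.0 [452.8 514.1 483.4]
395.0 [451.4 513.5 482.5]
401.0 [452.3 513.9 483.1]
407.0 [453.5 512.  482.8]
413.0 [452.9 509.9 481.4]
419.0 [451.9 513.  482.4]
425
[... 1507 characters left out ...]
 486.6]
402.0 [453.7 512.6 483.2]
408.0 [453.5 513.6 483.6]
414.0 [455.7 517.8 486.7]
420.0 [456.7 515.4 486.1]
426.0 [468.9 507.4 488.2]
432.0 [459.3 504.4 481.8]
438.0 [466.8 497.8 482.3]
444.0 [469.2 489.1 479.2]
450.0 [467.9 481.4 474.6]
456.0 [469.2 490.7 479.9]
462.0 [469.4 490.6 480. ]
468.0 [469.4 487.1 478.3]
474.0 [467.5 486.9 477.2]
480.0 [466.8 483.5 475.2]
bottle 161 [523. 219.  60.] [568. 257. 112.] 
jar 90 [539.  55.  50.] [585. 105.  64.] 
tin 63 [ 522. -114.   34.] [562. -71.  47.] 
dome 150 [766.  81.  45.] [836. 148.  60.] 
tray 219 [ 482. -410.   18.] [ 688. -230.   30.] ((585.2879028320312, -320.3002014160156), (179.61512756347656, 205.97691345214844), 89.69312286376953)
```

Request:
step_arm(
  plan=[
    {"yaw": 1},
    {"yaw": 1},
    {"yaw": 1},
    {"yaw": 1},
    {"yaw": 1},
    {"yaw": 1},
    {"yaw": 1},
    {"yaw": 1},
    {"yaw": 0.78},
  ],
  claw=-1,
  newtons=60,
)

```text
$.plan[0]: bad value
```

Request:
step_arm(
  plan=[
    {"tx": 0.7,"ty": -1},
    {"tx": 0.7,"ty": -1},
    {"tx": 0.7,"ty": -1},
    {"tx": 0.7,"ty": -1},
    {"tx": 0.7,"ty": -1},
    {"tx": 0.7,"ty": -1},
    {"tx": 0.7,"ty": -1},
    {"tx": 0.7,"ty": -1},
    {"tx": 0.7,"ty": -1},
    {"tx": 0.7,"ty": -1},
  ],
)

```text
$.plan[0]: bad value
```

Request:
step_arm(
  plan=[
    {"ty": -1},
    {"ty": -1},
    {"ty": -1},
    {"ty": -1},
    {"ty": -1},
    {"ty": -1},
    {"ty": -1},
    {"ty": -1},
    {"ty": -1},
    {"ty": -1},
  ],
)

```text
$.plan[0]: bad value
```

Request:
step_arm(
  plan=[
    {"tx": -0.7,"ty": -1},
    {"tx": -0.7,"ty": -1},
    {"tx": -0.7,"ty": -1},
    {"tx": -0.7,"ty": -1},
    {"tx": -0.7,"ty": -1},
    {"tx": -0.7,"ty": -1},
    {"tx": -0.7,"ty": -1},
    {"tx": -0.7,"ty": -1},
    {"tx": -0.7,"ty": -1},
    {"tx": -0.7,"ty": -1},
  ],
)

```text
$.plan[0]: bad value
```

```bash
cat >> h.py <<'E'
def go(x,y,z,psi):
    "what is left to go, in row units along the tool axes"
    o=bot.get_obs(); M=q(o["tool_rot"]).as_matrix(); p=np.array(o["eef_pos"])
    now=np.degrees(np.arctan2(M[1,0],M[0,0])); d=M.T@(np.array([x,y,z])/1000-p)
    print("t",o["time_s"],"pos",(p*1000).round(1),"psi",now.round(2),"tilt",M[2].round(3),"j",np.round(o["joints"],2),"w",round(o["width"],3),"F",np.round(o["wrist_force"],1),"ff",round(o["finger_force"],1))
    dy=(psi-now+180)%360-180
    print("units",(d/.03).round(2),"yaw",round(-np.radians(dy)/.08,2))
E
python3 -c "
from h import *
print(bot.grip_point_offset); go(523,345.6,14,-17.8)"
```

```text
0.0187
t 0.1 pos [ 248.1 -600.3  230.3] psi 22.45 tilt [ 0.    -0.002 -1.   ] j [-1.35  0.25  1.56 -0.    1.34 -0.17] w 1.003 F [-0.2 -0.9 -0.1] ff 0.0
units [ 20.51 -25.63   7.26] yaw 8.78
```

Request:
step_arm(
  plan=[
    {"tx": 0,"ty": 0,"tz": 0,"yaw": 1},
    {"tx": 0,"ty": 0,"tz": 0,"yaw": 1},
    {"tx": 0,"ty": 0,"tz": 0,"yaw": 1},
    {"tx": 0,"ty": 0,"tz": 0,"yaw": 1},
    {"tx": 0,"ty": 0,"tz": 0,"yaw": 1},
    {"tx": 0,"ty": 0,"tz": 0,"yaw": 1},
    {"tx": 0,"ty": 0,"tz": 0,"yaw": 1},
    {"tx": 0,"ty": 0,"tz": 0,"yaw": 1},
    {"tx": 0,"ty": 0,"tz": 0,"yaw": 0.78},
  ],
  claw=-1,
  newtons=60,
)

```text
time_s: 1.0
eef_pos: [0.2481, -0.6004, 0.2306]
tool_rot: [-0.001, 0.988, -0.156, -0.0]
wrist_force: [-0.2, -0.2, -0.5]
width: 1.004
finger_force: 0.0
```

All four keys are needed. Now the travel moves.

Request:
step_arm(
  plan=[
    {"tx": 0.7,"ty": -1,"tz": 0,"yaw": 0},
    {"tx": 0.7,"ty": -1,"tz": 0,"yaw": 0},
    {"tx": 0.7,"ty": -1,"tz": 0,"yaw": 0},
    {"tx": 0.7,"ty": -1,"tz": 0,"yaw": 0},
    {"tx": 0.7,"ty": -1,"tz": 0,"yaw": 0},
    {"tx": 0.7,"ty": -1,"tz": 0,"yaw": 0},
    {"tx": 0.7,"ty": -1,"tz": 0,"yaw": 0},
    {"tx": 0.7,"ty": -1,"tz": 0,"yaw": 0},
    {"tx": 0.7,"ty": -1,"tz": 0,"yaw": 0},
    {"tx": 0.7,"ty": -1,"tz": 0,"yaw": 0},
  ],
)

```text
time_s: 2.0
eef_pos: [0.5407, -0.378, 0.2307]
tool_rot: [-0.0, 0.988, -0.155, -0.0]
wrist_force: [1.0, -0.2, -0.2]
width: 1.001
finger_force: 0.0
```

Request:
step_arm(
  plan=[
    {"tx": 0,"ty": -1,"tz": 0,"yaw": 0},
    {"tx": 0,"ty": -1,"tz": 0,"yaw": 0},
    {"tx": 0,"ty": -1,"tz": 0,"yaw": 0},
    {"tx": 0,"ty": -1,"tz": 0,"yaw": 0},
    {"tx": 0,"ty": -1,"tz": 0,"yaw": 0},
    {"tx": 0,"ty": -1,"tz": 0,"yaw": 0},
    {"tx": 0,"ty": -1,"tz": 0,"yaw": 0},
    {"tx": 0,"ty": -1,"tz": 0,"yaw": 0},
    {"tx": 0,"ty": -1,"tz": 0,"yaw": 0},
    {"tx": 0,"ty": -1,"tz": 0,"yaw": 0},
  ],
)

```text
time_s: 3.0
eef_pos: [0.6315, -0.0923, 0.2307]
tool_rot: [-0.0, 0.988, -0.155, -0.001]
wrist_force: [0.7, 0.5, 0.1]
width: 1.003
finger_force: 0.0
```

Request:
step_arm(
  plan=[
    {"tx": -0.7,"ty": -1,"tz": 0,"yaw": 0},
    {"tx": -0.7,"ty": -1,"tz": 0,"yaw": 0},
    {"tx": -0.7,"ty": -1,"tz": 0,"yaw": 0},
    {"tx": -0.7,"ty": -1,"tz": 0,"yaw": 0},
    {"tx": -0.7,"ty": -1,"tz": 0,"yaw": 0},
    {"tx": -0.7,"ty": -1,"tz": 0,"yaw": 0},
    {"tx": -0.7,"ty": -1,"tz": 0,"yaw": 0},
    {"tx": -0.7,"ty": -1,"tz": 0,"yaw": 0},
    {"tx": -0.7,"ty": -1,"tz": 0,"yaw": 0},
    {"tx": -0.7,"ty": -1,"tz": 0,"yaw": 0},
  ],
)

```text
time_s: 4.0
eef_pos: [0.5224, 0.2575, 0.2308]
tool_rot: [0.0, 0.988, -0.155, -0.0]
wrist_force: [-0.1, 0.1, -0.4]
width: 0.998
finger_force: 0.0
```

```bash
python3 -c "
from h import *
go(523,345.6,14,-17.8)"
```

```text
t 4.0 pos [522.4 257.5 230.8] psi -17.8 tilt [-0.001  0.    -1.   ] j [0.26 0.09 1.73 0.   1.32 2.14] w 0.998 F [-0.1  0.1 -0.4] ff 0.0
units [-0.87 -2.81  7.23] yaw -0.0
```

Request:
step_arm(
  plan=[
    {"tx": -0.29,"ty": -0.94,"tz": 0,"yaw": 0},
    {"tx": -0.29,"ty": -0.94,"tz": 0,"yaw": 0},
    {"tx": -0.29,"ty": -0.93,"tz": 0,"yaw": 0},
    {"tx": 0,"ty": 0,"tz": 1,"yaw": 0},
    {"tx": 0,"ty": 0,"tz": 1,"yaw": 0},
    {"tx": 0,"ty": 0,"tz": 1,"yaw": 0},
    {"tx": 0,"ty": 0,"tz": 1,"yaw": 0},
  ],
)

```text
time_s: 4.7
eef_pos: [0.5237, 0.3444, 0.1096]
tool_rot: [0.0, 0.988, -0.155, -0.0]
wrist_force: [-0.4, 0.5, 0.5]
width: 0.998
finger_force: 0.0
```

Request:
step_arm(
  plan=[
    {"tx": 0,"ty": 0,"tz": 0.7,"yaw": 0},
    {"tx": 0,"ty": 0,"tz": 0.7,"yaw": 0},
    {"tx": 0,"ty": 0,"tz": 0.7,"yaw": 0},
    {"tx": 0,"ty": 0,"tz": 0.7,"yaw": 0},
    {"tx": 0,"ty": 0,"tz": 0.5,"yaw": 0},
    {"tx": 0,"ty": 0,"tz": 0,"yaw": 0},
  ],
)

```text
time_s: 5.3
eef_pos: [0.5221, 0.3435, 0.0095]
tool_rot: [0.001, 0.988, -0.155, -0.002]
wrist_force: [0.1, 0.0, 0.4]
width: 0.999
finger_force: 0.0
```

Run:
```python
from h import *
go(523,345.6,10,-17.8)
s=cam("side"); cv2.imwrite("pics/s1.png",cv2.resize(s["color"][180:280,170:300,::-1],(780,600),interpolation=2))
```

```text
t 5.3 pos [522.1 343.5   9.5] psi -17.8 tilt [-0.004  0.004 -1.   ] j [ 0.4   0.47  1.72 -0.    0.96  2.28] w 0.999 F [0.1 0.  0.4] ff 0.0
units [ 0.01 -0.08 -0.02] yaw -0.0
```

View pics/s1.png

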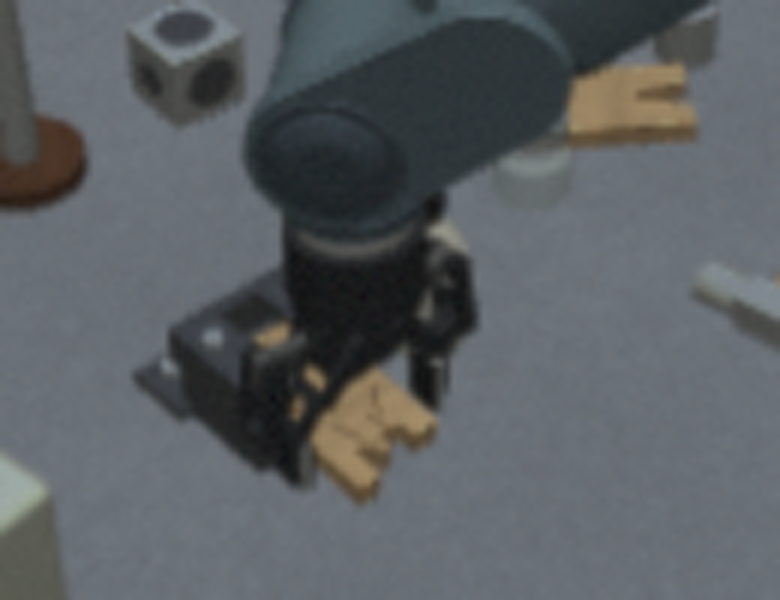

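The crop shows the fingers straddling the worn pin's body, at (300,420) and (430,380), clear of the bottle. Closing.

Request:
step_arm(
  plan=[
    {"tx": 0,"ty": 0,"tz": 0,"yaw": 0},
    {"tx": 0,"ty": 0,"tz": 0,"yaw": 0},
    {"tx": 0,"ty": 0,"tz": 0,"yaw": 0},
    {"tx": 0,"ty": 0,"tz": 0,"yaw": 0},
    {"tx": 0,"ty": 0,"tz": 0,"yaw": 0},
    {"tx": 0,"ty": 0,"tz": 0,"yaw": 0},
  ],
  claw=1,
  newtons=70,
)

```text
time_s: 5.95
eef_pos: [0.5252, 0.3449, 0.0139]
tool_rot: [-0.001, 0.988, -0.155, 0.001]
wrist_force: [-1.7, -0.6, 6.3]
width: 0.734
finger_force: 75.6
```

```bash
python3 -c "
from h import *
go(523,345.6,10,-17.8); print(bot.get_obs()['ft_torque'])"
```

```text
t 5.95 pos [525.2 344.9  13.9] psi -17.8 tilt [ 0.002 -0.002 -1.   ] j [ 0.4   0.47  1.71 -0.    0.96  2.28] w 0.734 F [-1.7 -0.6  6.3] ff 75.6
units [-0.08  0.    0.13] yaw 0.0
[-0.13884357  0.0735718  -0.04225643]
```

Request:
step_arm(
  plan=[
    {"tx": -0.1,"ty": 0,"tz": 0,"yaw": 0},
    {"tx": -0.2,"ty": 0,"tz": 0,"yaw": 0},
    {"tx": -0.3,"ty": 0,"tz": 0,"yaw": 0},
    {"tx": -0.4,"ty": 0,"tz": 0,"yaw": 0},
  ],
)

```text
time_s: 6.35
eef_pos: [0.4949, 0.3538, 0.0123]
tool_rot: [-0.0, 0.988, -0.155, -0.0]
wrist_force: [1.2, -0.4, 1.8]
width: 0.737
finger_force: 75.8
```

```bash
python3 -c "
from h import *
go(523,345.6,10,-17.8)"
```

```text
t 6.35 pos [494.9 353.8  12.3] psi -17.82 tilt [-0. -0. -1.] j [0.43 0.43 1.77 0.   0.94 2.32] w 0.737 F [ 1.2 -0.4  1.8] ff 75.8
units [ 0.97 -0.03  0.08] yaw -0.0
```

Request:
step_arm(
  plan=[
    {"tx": -0.6,"ty": 0,"tz": 0,"yaw": 0},
    {"tx": -0.7,"ty": 0,"tz": 0,"yaw": 0},
    {"tx": -0.5,"ty": 0,"tz": 0,"yaw": 0},
    {"tx": 0,"ty": 0,"tz": 0,"yaw": 0},
    {"tx": 0,"ty": 0,"tz": -0.5,"yaw": 0},
    {"tx": 0,"ty": 0,"tz": -1,"yaw": 0},
    {"tx": 0,"ty": 0,"tz": -1,"yaw": 0},
    {"tx": 0,"ty": 0,"tz": -1,"yaw": 0},
    {"tx": 0,"ty": 0,"tz": -1,"yaw": 0},
    {"tx": 0,"ty": 0,"tz": -0.8,"yaw": 0},
  ],
)

```text
time_s: 7.35
eef_pos: [0.4457, 0.3702, 0.175]
tool_rot: [-0.001, 0.988, -0.155, 0.002]
wrist_force: [0.3, 0.8, -1.0]
width: 0.736
finger_force: 76.6
```

Request:
step_arm(
  plan=[
    {"tx": 0,"ty": 0,"tz": 0,"yaw": -0.8},
    {"tx": 0,"ty": 0,"tz": 0,"yaw": -0.8},
    {"tx": 0,"ty": 0,"tz": 0,"yaw": -0.8},
    {"tx": 0,"ty": 0,"tz": 0,"yaw": -0.8},
    {"tx": 0,"ty": 0,"tz": 0,"yaw": -0.68},
  ],
)

```text
time_s: 7.85
eef_pos: [0.4452, 0.3699, 0.1728]
tool_rot: [-0.0, 1.0, 0.001, 0.001]
wrist_force: [-0.4, -0.4, -1.9]
width: 0.736
finger_force: 76.5
```

Run:
```python
from m import *
go(564,-322,160,0)
for n in("top","side"):
    c=cam(n); C=cloud(c)*1000; k=(wood(c)>0)&(C[...,2]>80)&(C[...,1]>250); P=C[k]
    print(n,k.sum(),P.min(0).round(),P.max(0).round(),P.mean(0).round()) if k.sum() else print(n,0)
```

```text
t 7.85 pos [445.2 369.9 172.8] psi 0.07 tilt [ 0.002 -0.001 -1.   ] j [ 0.5   0.14  1.79 -0.    1.21  2.07] w 0.736 F [-0.4 -0.4 -1.9] ff 76.5
units [ 3.93 23.07  0.42] yaw 0.02
top 385 [407. 285. 193.] [526. 388. 417.] [485. 360. 208.]
side 323 [-55. 337. 185.] [ 525. 1216. 1055.] [434. 406. 232.]
```

Request:
step_arm(
  plan=[
    {"tx": 0.2,"ty": 0.6,"tz": 0,"yaw": 0},
    {"tx": 0.2,"ty": 1,"tz": 0,"yaw": 0},
    {"tx": 0.2,"ty": 1,"tz": 0,"yaw": 0},
    {"tx": 0.2,"ty": 1,"tz": 0,"yaw": 0},
    {"tx": 0.2,"ty": 1,"tz": 0,"yaw": 0},
    {"tx": 0.2,"ty": 1,"tz": 0,"yaw": 0},
    {"tx": 0.2,"ty": 1,"tz": 0,"yaw": 0},
    {"tx": 0.2,"ty": 1,"tz": 0,"yaw": 0},
    {"tx": 0.2,"ty": 1,"tz": 0,"yaw": 0},
    {"tx": 0.2,"ty": 1,"tz": 0,"yaw": 0},
  ],
)

```text
time_s: 8.95
eef_pos: [0.5048, 0.0805, 0.1723]
tool_rot: [0.0, 1.0, -0.001, 0.001]
wrist_force: [0.7, -0.4, -0.7]
width: 0.735
finger_force: 76.6
```

Request:
step_arm(
  plan=[
    {"tx": 0.2,"ty": 1,"tz": 0,"yaw": 0},
    {"tx": 0.2,"ty": 1,"tz": 0,"yaw": 0},
    {"tx": 0.2,"ty": 1,"tz": 0,"yaw": 0},
    {"tx": 0.2,"ty": 1,"tz": 0,"yaw": 0},
    {"tx": 0.2,"ty": 1,"tz": 0,"yaw": 0},
    {"tx": 0.2,"ty": 1,"tz": 0,"yaw": 0},
    {"tx": 0.2,"ty": 1,"tz": 0,"yaw": 0},
    {"tx": 0.2,"ty": 1,"tz": 0,"yaw": 0},
    {"tx": 0.2,"ty": 1,"tz": 0,"yaw": 0},
    {"tx": 0.1,"ty": 1,"tz": 0,"yaw": 0},
  ],
)

```text
time_s: 9.95
eef_pos: [0.5616, -0.2199, 0.1723]
tool_rot: [0.0, 1.0, -0.001, 0.001]
wrist_force: [0.2, 0.1, 0.2]
width: 0.733
finger_force: 76.5
```

Request:
step_arm(
  plan=[
    {"tx": 0,"ty": 1,"tz": 0,"yaw": 0},
    {"tx": 0,"ty": 1,"tz": 0,"yaw": 0},
    {"tx": 0,"ty": 0.97,"tz": 0,"yaw": 0},
    {"tx": 0,"ty": 0.5,"tz": 0.5,"yaw": 0},
    {"tx": 0,"ty": 0,"tz": 1,"yaw": 0},
    {"tx": 0,"ty": 0,"tz": 1,"yaw": 0},
    {"tx": 0,"ty": 0,"tz": 1,"yaw": 0},
    {"tx": 0,"ty": 0,"tz": 0.5,"yaw": 0},
    {"tx": 0,"ty": 0,"tz": 0,"yaw": 0},
  ],
)

```text
time_s: 10.85
eef_pos: [0.5597, -0.3213, 0.0492]
tool_rot: [-0.001, 1.0, -0.001, -0.002]
wrist_force: [0.1, 0.0, -1.2]
width: 0.734
finger_force: 76.6
```

Run:
```python
from m import *
go(564,-322,-2,0)
for n in("top","side"):
    c=cam(n); C=cloud(c)*1000; k=(wood(c)>0)&(C[...,2]>30)&(C[...,2]<110)&(C[...,1]<-220)&(C[...,0]<720)&(C[...,0]>450); P=C[k]
    print(n,k.sum(),P.min(0).round(),P.max(0).round(),np.median(P,0).round()) if k.sum() else print(n,0)
```

```text
t 10.85 pos [ 559.7 -321.3   49.2] psi -0.07 tilt [-0.003 -0.003 -1.   ] j [-0.7   0.45  1.66 -0.    1.04  0.88] w 0.734 F [ 0.1  0.  -1.2] ff 76.6
units [0.15 0.03 1.7 ] yaw -0.02
top 115 [ 544. -330.   74.] [ 640. -281.  105.] [ 623. -308.   82.]
side 139 [ 519. -354.   65.] [ 640. -281.  101.] [ 557. -313.   80.]
```

Request:
step_arm(
  plan=[
    {"tx": 0.15,"ty": 0,"tz": 0.5,"yaw": 0},
    {"tx": 0,"ty": 0,"tz": 0.5,"yaw": 0},
    {"tx": 0,"ty": 0,"tz": 0.3,"yaw": 0},
    {"tx": 0,"ty": 0,"tz": 0.15,"yaw": 0},
    {"tx": 0,"ty": 0,"tz": 0,"yaw": 0},
  ],
)

```text
time_s: 11.45
eef_pos: [0.5649, -0.3215, 0.0065]
tool_rot: [-0.001, 1.0, -0.0, -0.001]
wrist_force: [-0.1, 0.6, -0.9]
width: 0.735
finger_force: 76.6
```

Request:
step_arm(
  plan=[
    {"tx": 0,"ty": 0,"tz": 0.1,"yaw": 0},
    {"tx": 0,"ty": 0,"tz": 0.05,"yaw": 0},
    {"tx": 0,"ty": 0,"tz": 0,"yaw": 0},
  ],
)

```text
time_s: 11.75
eef_pos: [0.5656, -0.3221, 0.0034]
tool_rot: [0.0, 1.0, -0.0, 0.0]
wrist_force: [0.1, -1.2, -0.6]
width: 0.735
finger_force: 76.6
```

Request:
step_arm(
  plan=[
    {"tx": 0,"ty": 0,"tz": 0.1,"yaw": 0},
    {"tx": 0,"ty": 0,"tz": 0.05,"yaw": 0},
    {"tx": 0,"ty": 0,"tz": 0,"yaw": 0},
  ],
)

```text
time_s: 12.05
eef_pos: [0.5657, -0.3222, -0.0006]
tool_rot: [0.0, 1.0, -0.0, -0.0]
wrist_force: [-1.8, 0.3, 3.7]
width: 0.735
finger_force: 79.2
```

Request:
step_arm(
  plan=[
    {"tx": 0,"ty": 0,"tz": 0.07,"yaw": 0},
    {"tx": 0,"ty": 0,"tz": 0,"yaw": 0},
  ],
)

```text
time_s: 12.25
eef_pos: [0.5658, -0.3223, -0.0006]
tool_rot: [-0.0, 1.0, -0.0, -0.001]
wrist_force: [-8.3, 5.0, 16.8]
width: 0.736
finger_force: 87.5
```

Request:
step_arm(
  plan=[
    {"tx": 0,"ty": 0,"tz": -0.12,"yaw": 0},
    {"tx": 0,"ty": 0,"tz": 0,"yaw": 0},
  ],
)

```text
time_s: 12.45
eef_pos: [0.5659, -0.3223, 0.0007]
tool_rot: [0.0, 1.0, -0.0, 0.001]
wrist_force: [0.2, -0.0, -1.3]
width: 0.737
finger_force: 76.6
```

Request:
step_arm(
  plan=[
    {"tx": 0,"ty": 0,"tz": 0,"yaw": 0},
    {"tx": 0,"ty": 0,"tz": 0,"yaw": 0},
    {"tx": 0,"ty": 0,"tz": 0,"yaw": 0},
    {"tx": 0,"ty": 0,"tz": 0,"yaw": 0},
    {"tx": 0,"ty": 0,"tz": -0.3,"yaw": 0},
    {"tx": 0,"ty": 0,"tz": -0.7,"yaw": 0},
    {"tx": 0,"ty": 0,"tz": -1,"yaw": 0},
    {"tx": 0,"ty": 0,"tz": -1,"yaw": 0},
    {"tx": 0,"ty": 0,"tz": -1,"yaw": 0},
    {"tx": 0,"ty": 0,"tz": -1,"yaw": 0},
  ],
  claw=-1,
)

```text
time_s: 13.45
eef_pos: [0.5656, -0.322, 0.1523]
tool_rot: [0.0, 1.0, -0.0, 0.0]
wrist_force: [0.1, -0.5, -0.3]
width: 0.999
finger_force: 0.0
```

Run:
```python
from m import *
go(557.7,-5.2,150,36.3)
for n in("top","side"):
    c=cam(n); C=cloud(c)*1000; k=(wood(c)>0)&(C[...,2]<110)&(C[...,1]<-220)&(C[...,0]<720)&(C[...,0]>450); P=C[k]
    print(n,k.sum(),P.min(0).round(),P.max(0).round(),np.median(P,0).round()) if k.sum() else print(n,0)
```

```text
t 13.45 pos [ 565.6 -322.   152.3] psi -0.01 tilt [ 0.001  0.    -1.   ] j [-0.69  0.32  1.61  0.    1.2   0.88] w 0.999 F [ 0.1 -0.5 -0.3] ff 0.0
units [ -0.27 -10.56   0.07] yaw -7.92
top 310 [ 524. -343.   15.] [ 646. -288.   26.] [ 576. -306.   21.]
side 260 [  450. -1523.  -328.] [ 645. -285.   25.] [ 560. -325.   17.]
```

Request:
step_arm(
  plan=[
    {"tx": 0,"ty": -1,"tz": 0,"yaw": 0},
    {"tx": 0,"ty": -1,"tz": 0,"yaw": 0},
    {"tx": 0,"ty": -1,"tz": 0,"yaw": 0},
    {"tx": 0,"ty": -1,"tz": 0,"yaw": 0},
    {"tx": 0,"ty": -1,"tz": 0,"yaw": 0},
    {"tx": 0,"ty": -1,"tz": 0,"yaw": 0},
    {"tx": 0,"ty": -1,"tz": 0,"yaw": 0},
    {"tx": 0,"ty": -1,"tz": 0,"yaw": 0},
    {"tx": 0,"ty": -1,"tz": 0,"yaw": 0},
    {"tx": -0.27,"ty": -1,"tz": 0,"yaw": 0},
  ],
)

```text
time_s: 14.55
eef_pos: [0.5575, -0.0208, 0.1502]
tool_rot: [-0.0, 1.0, -0.0, 0.0]
wrist_force: [-0.4, 0.3, -0.2]
width: 1.002
finger_force: 0.0
```

Request:
step_arm(
  plan=[
    {"tx": 0,"ty": -0.56,"tz": 0,"yaw": 0},
    {"tx": 0,"ty": 0,"tz": 0,"yaw": -1},
    {"tx": 0,"ty": 0,"tz": 0,"yaw": -1},
    {"tx": 0,"ty": 0,"tz": 0,"yaw": -1},
    {"tx": 0,"ty": 0,"tz": 0,"yaw": -1},
    {"tx": 0,"ty": 0,"tz": 0,"yaw": -1},
    {"tx": 0,"ty": 0,"tz": 0,"yaw": -1},
    {"tx": 0,"ty": 0,"tz": 0,"yaw": -1},
    {"tx": 0,"ty": 0,"tz": 0,"yaw": -0.92},
    {"tx": 0,"ty": 0,"tz": 0,"yaw": 0},
  ],
)

```text
time_s: 15.55
eef_pos: [0.5577, -0.0056, 0.1501]
tool_rot: [0.0, 0.95, 0.311, -0.0]
wrist_force: [0.2, 0.0, 0.6]
width: 1.004
finger_force: 0.0
```

Run:
```python
from m import *
go(557.7,-5.2,-4,36.3)
```

```text
t 15.55 pos [557.7  -5.6 150.1] psi 36.26 tilt [-0.  0. -1.] j [-0.21  0.12  1.86 -0.    1.16  0.72] w 1.004 F [0.2 0.  0.6] ff 0.0
units [ 0.01 -0.01  5.14] yaw -0.01
```

Request:
step_arm(
  plan=[
    {"tx": 0,"ty": 0,"tz": 1,"yaw": 0},
    {"tx": 0,"ty": 0,"tz": 1,"yaw": 0},
    {"tx": 0,"ty": 0,"tz": 1,"yaw": 0},
    {"tx": 0,"ty": 0,"tz": 0.7,"yaw": 0},
    {"tx": 0,"ty": 0,"tz": 0.5,"yaw": 0},
    {"tx": 0,"ty": 0,"tz": 0.3,"yaw": 0},
    {"tx": 0,"ty": 0,"tz": 0.3,"yaw": 0},
    {"tx": 0,"ty": 0,"tz": 0.2,"yaw": 0},
    {"tx": 0,"ty": 0,"tz": 0,"yaw": 0},
  ],
)

```text
time_s: 16.45
eef_pos: [0.5574, -0.0052, 0.0]
tool_rot: [-0.0, 0.95, 0.311, -0.0]
wrist_force: [1.0, 0.1, -0.3]
width: 1.004
finger_force: 0.0
```

Request:
step_arm(
  plan=[
    {"tx": 0,"ty": 0,"tz": 0.05,"yaw": 0},
    {"tx": 0,"ty": 0,"tz": 0,"yaw": 0},
  ],
)

```text
time_s: 16.65
eef_pos: [0.558, -0.0053, -0.0007]
tool_rot: [0.0, 0.95, 0.311, 0.0]
wrist_force: [-1.2, -0.8, -0.1]
width: 1.005
finger_force: 0.0
```

Request:
step_arm(
  plan=[
    {"tx": 0,"ty": 0,"tz": 0,"yaw": 0},
    {"tx": 0,"ty": 0,"tz": 0,"yaw": 0},
    {"tx": 0,"ty": 0,"tz": 0,"yaw": 0},
    {"tx": 0,"ty": 0,"tz": 0,"yaw": 0},
    {"tx": 0,"ty": 0,"tz": 0,"yaw": 0},
    {"tx": 0,"ty": 0,"tz": 0,"yaw": 0},
  ],
  claw=1,
  newtons=70,
)

```text
time_s: 17.25
eef_pos: [0.5585, -0.0054, -0.0002]
tool_rot: [0.0, 0.95, 0.311, 0.001]
wrist_force: [0.7, -0.4, 6.1]
width: 0.729
finger_force: 77.0
```

Run:
```python
from m import *
go(557.7,-5.2,-4,36.3)
```

```text
t 17.25 pos [ 5.585e+02 -5.400e+00 -2.000e-01] psi 36.29 tilt [ 0.001  0.001 -1.   ] j [-0.21  0.36  1.9   0.    0.88  0.72] w 0.729 F [ 0.7 -0.4  6.1] ff 77.0
units [-0.02 -0.02  0.13] yaw -0.0
```

Request:
step_arm(
  plan=[
    {"tx": 0,"ty": 0,"tz": -0.2,"yaw": 0},
    {"tx": 0,"ty": 0,"tz": -0.6,"yaw": 0},
    {"tx": 0,"ty": 0,"tz": -1,"yaw": 0},
    {"tx": 0,"ty": 0,"tz": -1,"yaw": 0},
    {"tx": 0,"ty": 0,"tz": -1,"yaw": 0},
    {"tx": 0,"ty": 0,"tz": -1,"yaw": 0},
    {"tx": 0,"ty": 0,"tz": -0.7,"yaw": 0},
    {"tx": 0,"ty": 0,"tz": -0.2,"yaw": 0.5},
    {"tx": 0,"ty": 0,"tz": 0,"yaw": 1},
    {"tx": 0,"ty": 0,"tz": 0,"yaw": 1},
  ],
)

```text
time_s: 18.25
eef_pos: [0.5571, -0.0051, 0.1699]
tool_rot: [-0.0, 0.977, 0.213, -0.0]
wrist_force: [-1.0, -0.2, -1.3]
width: 0.725
finger_force: 76.3
```

Request:
step_arm(
  plan=[
    {"tx": 0,"ty": 0,"tz": 0,"yaw": 1},
    {"tx": 0,"ty": 0,"tz": 0,"yaw": 1},
    {"tx": 0,"ty": 0,"tz": 0,"yaw": 1},
    {"tx": 0,"ty": 0,"tz": 0,"yaw": 1},
    {"tx": 0,"ty": 0,"tz": 0,"yaw": 1},
    {"tx": 0,"ty": 0,"tz": 0,"yaw": 1},
    {"tx": 0,"ty": 0,"tz": 0,"yaw": 1},
    {"tx": 0,"ty": 0,"tz": 0,"yaw": 1},
    {"tx": 0,"ty": 0,"tz": 0,"yaw": 1},
    {"tx": 0,"ty": 0,"tz": 0,"yaw": 0.3},
  ],
)

```text
time_s: 19.25
eef_pos: [0.5569, -0.0051, 0.1693]
tool_rot: [-0.0, 0.988, -0.155, -0.001]
wrist_force: [-0.6, -0.0, -1.5]
width: 0.728
finger_force: 76.3
```

Run:
```python
from m import *
go(447.8,370.3,170,-17.8)
```

```text
t 19.25 pos [556.9  -5.1 169.3] psi -17.86 tilt [-0.001  0.    -1.   ] j [-0.21  0.09  1.85 -0.    1.2   1.67] w 0.728 F [-0.6 -0.  -1.5] ff 76.3
units [ -7.3  -10.79  -0.02] yaw -0.01
```

Request:
step_arm(
  plan=[
    {"tx": -0.7,"ty": -0.6,"tz": 0,"yaw": 0},
    {"tx": -0.7,"ty": -1,"tz": 0,"yaw": 0},
    {"tx": -0.7,"ty": -1,"tz": 0,"yaw": 0},
    {"tx": -0.7,"ty": -1,"tz": 0,"yaw": 0},
    {"tx": -0.7,"ty": -1,"tz": 0,"yaw": 0},
    {"tx": -0.7,"ty": -1,"tz": 0,"yaw": 0},
    {"tx": -0.7,"ty": -1,"tz": 0,"yaw": 0},
    {"tx": -0.7,"ty": -1,"tz": 0,"yaw": 0},
    {"tx": -0.7,"ty": -1,"tz": 0,"yaw": 0},
    {"tx": -0.7,"ty": -1,"tz": 0,"yaw": 0},
  ],
)

```text
time_s: 20.25
eef_pos: [0.4446, 0.3344, 0.1696]
tool_rot: [0.0, 0.988, -0.154, -0.0]
wrist_force: [0.3, 0.4, -0.6]
width: 0.728
finger_force: 76.3
```

Request:
step_arm(
  plan=[
    {"tx": -0.3,"ty": -0.9,"tz": 0,"yaw": 0},
    {"tx": 0,"ty": -0.29,"tz": 0,"yaw": 0},
    {"tx": 0,"ty": 0,"tz": 0.5,"yaw": 0},
    {"tx": 0,"ty": 0,"tz": 1,"yaw": 0},
    {"tx": 0,"ty": 0,"tz": 1,"yaw": 0},
    {"tx": 0,"ty": 0,"tz": 1,"yaw": 0},
    {"tx": 0,"ty": 0,"tz": 0.7,"yaw": 0},
    {"tx": 0,"ty": 0,"tz": 0.4,"yaw": 0},
    {"tx": 0,"ty": 0,"tz": 0,"yaw": 0},
  ],
)

```text
time_s: 21.15
eef_pos: [0.4466, 0.368, 0.0293]
tool_rot: [0.002, 0.988, -0.155, -0.002]
wrist_force: [-0.3, 0.2, -1.1]
width: 0.723
finger_force: 76.4
```

Run:
```python
from m import *
go(447.8,370.3,30.8,-17.8)
a=np.array([np.cos(np.radians(-17.8)),np.sin(np.radians(-17.8))]); nn=np.array([-a[1],a[0]])
O=np.array([555.4,335.7])
ims=[]
for nm in("top","side"):
    c=cam(nm); C=cloud(c)*1000; X,Y,Z=C[...,0],C[...,1],C[...,2]; m=wood(c)>0
    k=m&(X>380)&(X<600)&(Y>280)&(Y<450)&(Z>20)&(Z<70); P=C[k]; t=(P[:,:2]-O)@a; n=(P[:,:2]-O)@nn
    print(nm,k.sum(),"z",np.percentile(P[:,2],[5,50,95]).round(1),"t",t.min().round(1),t.max().round(1))
    for lo in range(-150,0,8):
        s=(t>=lo)&(t<lo+8)
        if s.sum()>3: print(lo,np.round([n[s].min(),n[s].max(),(n[s].min()+n[s].max())/2,np.median(P[s,2])],1))
    b=(~m)&(X>500)&(X<720)&(Y>265)&(Y<420)&(Z>51)&(Z<61); Q=C[b]; tb=(Q[:,:2]-O)@a; nb=(Q[:,:2]-O)@nn
    s=(tb>15)&(tb<75); print("br t",tb.min().round(1),tb.max().round(1),"n",np.percentile(nb[s],[0,1,50,99,100]).round(1))
    for lo in range(0,80,10):
        s=(tb>=lo)&(tb<lo+10); print(lo,np.round([nb[s].min(),nb[s].max()],1),end=" ")
    # slot in block: dark gap
    np.savez(nm+"1.npz",**c)
    w=c["color"][140:230,110:230,::-1] if nm=="top" else c["color"][180:270,160:280,::-1]
    ims.append(cv2.resize(w,(400,300),interpolation=2))
cv2.imwrite("pics/pre.png",np.hstack(ims))
```

```text
t 21.15 pos [446.6 368.   29.3] psi -17.86 tilt [-0.003  0.004 -1.   ] j [ 0.49  0.35  1.84 -0.    0.96  2.38] w 0.723 F [-0.3  0.2 -1.1] ff 76.4
units [ 0.02 -0.08 -0.05] yaw -0.01
top 387 z [40.4 45.7 49.9] t -143.0 -22.4
-142 [-34.8 -30.8 -32.8  45.5]
-134 [-35.8 -24.3 -30.   45.7]
-102 [-33.7 -19.3 -26.5  46.2]
-94 [-34.3   4.4 -14.9  46.2]
-86 [-33.7   7.4 -13.1  46.7]
-78 [-24.7  14.1  -5.3  46.7]
-70 [-26.   16.1  -4.9  46.1]
-62 [-25.7  16.9  -4.4  46. ]
-54 [-25.7  17.   -4.4  45. ]
-46 [-25.5  17.3  -4.1  46.7]
-38 [-26.5  15.5  -5.5  44.9]
-30 [-24.   14.   -5.   44.2]
br t -1.7 79.2 n [-42.8 -42.6  -4.2  42.2  43.4]
0 [-42.   39.6] 10 [-42.9  40.1] 20 [-42.7  42.3] 30 [-42.2  42.7] 40 [-42.8  40.2] 50 [-42.5  43.3] 60 [-42.2  42.7] 70 [-42.8  43.4] side 361 z [39.6 44.8 48.2] t -171.7 -0.1
-150 [-30.9  32.    0.6  45.7]
-142 [-30.9  31.4   0.3  44.9]
-134 [-32.7  32.2  -0.2  45.5]
-126 [-33.4  27.8  -2.8  44.8]
-118 [-33.4  22.   -5.7  44.5]
-110 [-32.6  13.2  -9.7  44.5]
-102 [-33.3   4.6 -14.4  44.8]
-94 [-30.8  -3.5 -17.2  44.8]
-30 [-18.1  18.   -0.   42.7]
-22 [-19.9  15.1  -2.4  42.2]
br t -2.3 82.9 n [-44.3 -41.1   9.1  42.5  44.5]
0 [-40.4  41.8] 10 [-41.9  42.4] 20 [-44.   41.1] 30 [-40.2  42. ] 40 [-37.6  44.5] 50 [-44.3  42.6] 60 [-40.9  41.5] 70 [-40.7  41.6]
```

View pics/pre.png

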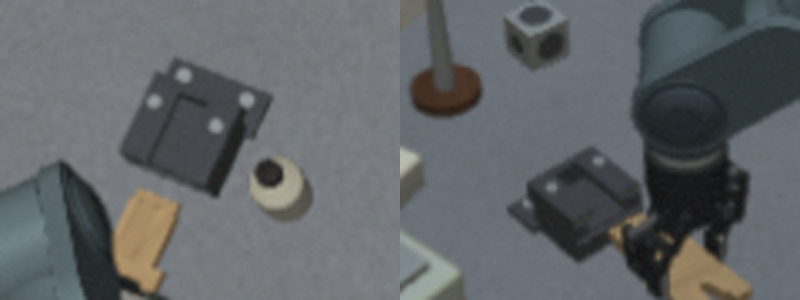

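The left half shows the tongue tip at (160,195) lined up below the mouth at (165,170). The right half shows the same from the side. The pin sits about 2.7 mm to the −y side and about 1 mm low, so I correct that and move up to the mouth.

Request:
step_arm(
  plan=[
    {"tx": 0,"ty": -0.09,"tz": -0.04,"yaw": 0},
    {"tx": 0.2,"ty": 0,"tz": 0,"yaw": 0},
    {"tx": 0.2,"ty": 0,"tz": 0,"yaw": 0},
    {"tx": 0.1,"ty": 0,"tz": 0,"yaw": 0},
    {"tx": 0,"ty": 0,"tz": 0,"yaw": 0},
    {"tx": 0,"ty": 0,"tz": 0,"yaw": 0},
  ],
)

```text
time_s: 21.85
eef_pos: [0.4631, 0.3678, 0.033]
tool_rot: [0.0, 0.988, -0.155, -0.0]
wrist_force: [-1.0, -0.4, -0.2]
width: 0.724
finger_force: 76.4
```

```bash
cat > chk.py <<'E'
from m import *
a=np.array([np.cos(np.radians(-17.8)),np.sin(np.radians(-17.8))]); nn=np.array([-a[1],a[0]]); O=np.array([555.4,335.7])
p=(np.array(bot.get_obs()["eef_pos"][:2])*1000-O); print("tcp t,n",(p@a).round(1),(p@nn).round(1)); go(555.4-33*a[0],335.7-33*a[1],30.8,-17.8)
for nm in("top","side"):
    c=cam(nm); C=cloud(c)*1000; X,Y,Z=C[...,0],C[...,1],C[...,2]; m=wood(c)>0
    k=m&(X>380)&(X<620)&(Y>280)&(Y<450)&(Z>20)&(Z<70); P=C[k]; t=(P[:,:2]-O)@a; n=(P[:,:2]-O)@nn
    print(nm,k.sum(),"t",t.min().round(1),t.max().round(1))
    for lo in range(-142,80,12):
        s=(t>=lo)&(t<lo+12)
        if s.sum()>4: print((lo,*np.round([n[s].min(),n[s].max(),np.median(P[s,2])],1).tolist()),end=" ")
    print()
E
python3 chk.py
```

```text
tcp t,n -97.7 2.4
t 21.85 pos [463.1 367.8  33. ] psi -17.81 tilt [-0.  0. -1.] j [0.48 0.37 1.81 0.   0.97 2.36] w 0.724 F [-1.  -0.4 -0.2] ff 76.4
units [2.16 0.08 0.07] yaw -0.0
top 389 t -126.3 -2.7
(-130, -30.4, -24.6, 48.6) (-118, -30.5, -20.8, 50.1) (-82, -30.5, 7.3, 49.9) (-70, -30.3, 15.6, 49.5) (-58, -20.7, 23.2, 49.9) (-46, -20.1, 21.4, 49.3) (-34, -21.0, 21.6, 49.8) (-22, -19.8, 21.1, 48.3) (-10, -18.9, 21.5, 47.4) 
side 352 t -156.8 7.9
(-142, -28.1, 34.7, 46.7) (-130, -25.6, 36.1, 46.9) (-118, -29.3, 35.0, 46.4) (-106, -29.0, 26.4, 46.5) (-94, -30.3, 16.6, 47.5) (-82, -31.6, 2.8, 47.0) (-22, -14.0, 23.1, 45.8) (-10, -18.2, 21.7, 43.9)
```

Request:
step_arm(
  plan=[
    {"tx": 0,"ty": 0.05,"tz": 0.07,"yaw": 0},
    {"tx": 0,"ty": 0,"tz": 0,"yaw": 0},
    {"tx": 0,"ty": 0,"tz": 0,"yaw": 0},
    {"tx": 0,"ty": 0,"tz": 0,"yaw": 0},
  ],
)

```text
time_s: 22.35
eef_pos: [0.4625, 0.3665, 0.0309]
tool_rot: [-0.0, 0.988, -0.155, -0.0]
wrist_force: [-0.6, 0.3, -1.6]
width: 0.73
finger_force: 76.4
```

```bash
python3 chk.py
```

```text
tcp t,n -97.8 0.9
t 22.35 pos [462.5 366.5  30.9] psi -17.79 tilt [-0. -0. -1.] j [0.48 0.37 1.81 0.   0.96 2.36] w 0.73 F [-0.6  0.3 -1.6] ff 76.4
units [2.16 0.03 0.  ] yaw 0.0
top 381 t -125.3 -3.1
(-130, -33.8, -27.4, 46.1) (-118, -31.5, -23.4, 48.1) (-82, -31.5, 5.4, 48.0) (-70, -31.5, 12.4, 47.9) (-58, -21.4, 19.2, 47.4) (-46, -22.0, 20.8, 47.4) (-34, -22.8, 20.6, 47.3) (-22, -22.2, 20.6, 46.4) (-10, -20.8, 21.6, 44.2) 
side 356 t -156.0 10.2
(-142, -32.5, 34.0, 44.5) (-130, -31.6, 32.6, 44.7) (-118, -28.5, 33.3, 44.9) (-106, -31.0, 25.3, 44.8) (-94, -30.0, 15.5, 45.3) (-82, -28.3, 2.2, 45.5) (-70, -30.4, 7.7, 44.5) (-22, -13.7, 21.1, 44.8) (-10, -25.6, 17.1, 43.9)
```

Centred, with the height right (top face about 47 mm). Inserting gently.

Request:
step_arm(
  plan=[
    {"tx": 0.15,"ty": 0,"tz": 0,"yaw": 0},
    {"tx": 0.15,"ty": 0,"tz": 0,"yaw": 0},
    {"tx": 0.15,"ty": 0,"tz": 0,"yaw": 0},
    {"tx": 0.15,"ty": 0,"tz": 0,"yaw": 0},
    {"tx": 0,"ty": 0,"tz": 0,"yaw": 0},
  ],
)

```text
time_s: 22.95
eef_pos: [0.4806, 0.3608, 0.031]
tool_rot: [-0.0, 0.988, -0.155, 0.0]
wrist_force: [0.5, 0.0, -0.7]
width: 0.724
finger_force: 76.4
```

Request:
step_arm(
  plan=[
    {"tx": 0.15,"ty": 0,"tz": 0,"yaw": 0},
    {"tx": 0.1,"ty": 0,"tz": 0,"yaw": 0},
    {"tx": 0,"ty": 0,"tz": 0,"yaw": 0},
  ],
)

```text
time_s: 23.25
eef_pos: [0.4874, 0.3586, 0.031]
tool_rot: [-0.0, 0.988, -0.155, 0.0]
wrist_force: [0.4, -0.6, -0.9]
width: 0.728
finger_force: 76.4
```

```bash
python3 chk.py; python3 -c "
from h import *
print(bot.get_obs()['ft_torque'])"
```

```text
tcp t,n -71.8 1.0
t 23.25 pos [487.4 358.6  31. ] psi -17.82 tilt [ 0. -0. -1.] j [ 0.45  0.4   1.77 -0.    0.97  2.33] w 0.728 F [ 0.4 -0.6 -0.9] ff 76.4
units [1.29 0.03 0.01] yaw -0.0
top 354 t -125.2 23.7
(-94, -30.6, -21.6, 47.1) (-58, -31.8, 6.1, 46.9) (-46, -32.4, 11.8, 47.5) (-34, -22.8, 16.5, 47.1) (-22, -22.1, 22.6, 47.2) (-10, -22.3, 20.9, 47.7) (2, -14.5, 15.1, 47.3) (14, -8.7, 20.3, 44.4) 
side 335 t -130.0 34.8
(-130, -31.6, 32.1, 43.9) (-118, -28.4, 33.3, 44.5) (-106, -30.1, 34.7, 44.2) (-94, -29.8, 34.6, 45.0) (-82, -30.1, 27.9, 45.1) (-70, -31.8, 14.0, 44.5) (-58, -31.2, 5.2, 44.2) (-46, -28.7, 7.0, 45.8) 
[-0.04002177 -0.01001359  0.02273529]
```

Request:
step_arm(
  plan=[
    {"tx": 0.2,"ty": 0,"tz": 0,"yaw": 0},
    {"tx": 0.2,"ty": 0,"tz": 0,"yaw": 0},
    {"tx": 0.2,"ty": 0,"tz": 0,"yaw": 0},
    {"tx": 0.2,"ty": 0,"tz": 0,"yaw": 0},
    {"tx": 0,"ty": 0,"tz": 0,"yaw": 0},
    {"tx": 0,"ty": 0,"tz": 0,"yaw": 0},
  ],
)

```text
time_s: 23.95
eef_pos: [0.5099, 0.3512, 0.0308]
tool_rot: [0.0, 0.988, -0.155, -0.0]
wrist_force: [-1.0, -1.2, -0.9]
width: 0.729
finger_force: 76.4
```

Request:
step_arm(
  plan=[
    {"tx": 0.1,"ty": 0,"tz": 0,"yaw": 0},
    {"tx": 0.1,"ty": 0,"tz": 0,"yaw": 0},
    {"tx": 0,"ty": 0,"tz": 0,"yaw": 0},
  ],
)

```text
time_s: 24.25
eef_pos: [0.5158, 0.3495, 0.031]
tool_rot: [-0.0, 0.988, -0.155, 0.0]
wrist_force: [-0.0, 0.6, -1.1]
width: 0.725
finger_force: 76.4
```

```bash
python3 chk.py
```

```text
tcp t,n -41.9 1.0
t 24.25 pos [515.8 349.5  31. ] psi -17.8 tilt [ 0. -0. -1.] j [ 0.41  0.43  1.73 -0.    0.98  2.3 ] w 0.725 F [-0.   0.6 -1.1] ff 76.4
units [0.3  0.03 0.01] yaw -0.0
top 274 t -98.3 53.1
(-106, -28.9, -21.3, 45.7) (-94, -30.3, -24.1, 47.4) (-70, -30.7, -25.0, 46.2) (-34, -31.0, -19.8, 47.2) (-22, -31.1, 2.3, 47.5) (-10, -23.2, 12.2, 47.8) (2, -13.5, 14.8, 47.9) (14, -9.9, 15.2, 47.6) (26, -14.4, 14.8, 47.7) (38, -15.3, 15.1, 45.9) 
side 322 t -100.4 48.3
(-106, -28.3, 34.8, 42.7) (-94, -28.9, 31.5, 45.5) (-82, -27.5, 33.5, 45.2) (-70, -29.7, 34.7, 45.0) (-58, -30.4, 32.6, 45.3) (-46, -30.5, 20.9, 45.1) (-34, -28.8, 12.5, 45.6) (-22, -31.1, 3.0, 44.2)
```

Request:
step_arm(
  plan=[
    {"tx": 0.1,"ty": 0,"tz": 0,"yaw": 0},
    {"tx": 0.08,"ty": 0,"tz": 0,"yaw": 0},
    {"tx": 0,"ty": 0,"tz": 0,"yaw": 0},
  ],
)

```text
time_s: 24.65
eef_pos: [0.521, 0.3478, 0.031]
tool_rot: [-0.0, 0.988, -0.155, 0.0]
wrist_force: [-0.8, 0.2, -0.6]
width: 0.725
finger_force: 76.4
```

Request:
step_arm(
  plan=[
    {"tx": 0.05,"ty": 0,"tz": 0,"yaw": 0},
    {"tx": 0,"ty": 0,"tz": 0,"yaw": 0},
  ],
)

```text
time_s: 24.85
eef_pos: [0.5222, 0.3474, 0.0309]
tool_rot: [-0.0, 0.988, -0.155, 0.0]
wrist_force: [0.4, 0.4, -0.4]
width: 0.724
finger_force: 76.4
```

Request:
step_arm(
  plan=[
    {"tx": 0.05,"ty": 0,"tz": 0,"yaw": 0},
    {"tx": 0,"ty": 0,"tz": 0,"yaw": 0},
  ],
)

```text
time_s: 25.05
eef_pos: [0.5236, 0.3469, 0.0309]
tool_rot: [-0.0, 0.988, -0.155, 0.0]
wrist_force: [-0.7, 0.1, -0.9]
width: 0.725
finger_force: 76.4
```

Request:
step_arm(
  plan=[
    {"tx": 0.05,"ty": 0,"tz": 0,"yaw": 0},
    {"tx": 0,"ty": 0,"tz": 0,"yaw": 0},
  ],
)

```text
time_s: 25.25
eef_pos: [0.5245, 0.3466, 0.0307]
tool_rot: [0.0, 0.988, -0.155, -0.001]
wrist_force: [-2.1, 0.2, -0.3]
width: 0.727
finger_force: 76.4
```

Request:
step_arm(
  plan=[
    {"tx": 0.05,"ty": 0,"tz": 0,"yaw": 0},
    {"tx": 0,"ty": 0,"tz": 0,"yaw": 0},
  ],
)

```text
time_s: 25.45
eef_pos: [0.5245, 0.3465, 0.0306]
tool_rot: [0.0, 0.988, -0.155, -0.002]
wrist_force: [-7.2, 2.4, 3.4]
width: 0.727
finger_force: 76.7
```

```bash
python3 chk.py
```

```text
tcp t,n -32.7 0.8
t 25.45 pos [524.5 346.5  30.6] psi -17.78 tilt [-0.004  0.001 -1.   ] j [0.4  0.44 1.71 0.   0.99 2.28] w 0.727 F [-7.2  2.4  3.4] ff 76.7
units [-0.01  0.03 -0.01] yaw 0.0
top 257 t -89.1 62.7
(-94, -30.0, -18.1, 47.7) (-82, -30.8, -25.5, 45.5) (-58, -31.5, -26.4, 46.1) (-22, -30.1, -6.6, 48.1) (-10, -32.6, 5.8, 48.0) (2, -14.1, 10.7, 47.1) (14, -10.8, 14.7, 47.1) (26, -11.4, 14.7, 47.1) (38, -14.2, 15.0, 48.3) (50, -14.1, 16.3, 45.3) 
side 325 t -91.1 14.1
(-94, -27.4, 33.4, 43.3) (-82, -30.1, 32.2, 44.6) (-70, -30.6, 32.0, 44.8) (-58, -28.8, 33.3, 43.9) (-46, -31.1, 29.0, 45.0) (-34, -30.4, 19.9, 45.4) (-22, -31.5, 12.1, 45.8) (-10, -31.6, 9.5, 44.7)
```

Shoulders are in contact: tail at −90 mm and tongue tip at about +62 mm, as expected. I press a little more, settle onto the channel floor and release.

Request:
step_arm(
  plan=[
    {"tx": 0.04,"ty": 0,"tz": 0.03,"yaw": 0},
    {"tx": 0.03,"ty": 0,"tz": 0,"yaw": 0},
    {"tx": 0,"ty": 0,"tz": 0,"yaw": 0},
  ],
)

```text
time_s: 25.85
eef_pos: [0.5245, 0.3465, 0.0296]
tool_rot: [0.001, 0.988, -0.154, -0.004]
wrist_force: [-14.4, 3.2, 6.9]
width: 0.722
finger_force: 77.3
```

Request:
step_arm(
  plan=[
    {"tx": 0,"ty": 0,"tz": 0,"yaw": 0},
    {"tx": 0,"ty": 0,"tz": 0,"yaw": 0},
    {"tx": 0,"ty": 0,"tz": 0,"yaw": 0},
    {"tx": 0,"ty": 0,"tz": 0,"yaw": 0},
    {"tx": 0,"ty": 0,"tz": 0,"yaw": 0},
  ],
  claw=-1,
)

```text
time_s: 26.35
eef_pos: [0.5287, 0.3453, 0.0302]
tool_rot: [-0.0, 0.988, -0.155, 0.0]
wrist_force: [-0.2, 0.2, -0.2]
width: 0.998
finger_force: 0.0
```

Request:
step_arm(
  plan=[
    {"tx": 0,"ty": 0,"tz": -0.3,"yaw": 0},
    {"tx": 0,"ty": 0,"tz": -0.7,"yaw": 0},
    {"tx": 0,"ty": 0,"tz": -1,"yaw": 0},
    {"tx": 0,"ty": 0,"tz": -1,"yaw": 0},
    {"tx": 0,"ty": 0,"tz": -1,"yaw": 0},
    {"tx": 0,"ty": 0,"tz": -1,"yaw": 0},
    {"tx": -1,"ty": 0,"tz": -0.5,"yaw": 0},
    {"tx": -1,"ty": 0,"tz": 0,"yaw": 0},
    {"tx": 0,"ty": 1,"tz": 0,"yaw": 0},
    {"tx": 0,"ty": 1,"tz": 0,"yaw": 0},
  ],
)

```text
time_s: 27.35
eef_pos: [0.452, 0.3067, 0.1959]
tool_rot: [-0.0, 0.988, -0.153, 0.001]
wrist_force: [0.0, -0.1, -0.7]
width: 0.999
finger_force: 0.0
```

Request:
step_arm(
  plan=[
    {"tx": 0,"ty": 1,"tz": 0,"yaw": 0},
    {"tx": 0,"ty": 1,"tz": 0,"yaw": 0},
    {"tx": 0,"ty": 1,"tz": 0,"yaw": 0},
    {"tx": 0,"ty": 1,"tz": 0,"yaw": 0},
    {"tx": 0,"ty": 1,"tz": 0,"yaw": 0},
    {"tx": 0,"ty": 1,"tz": 0,"yaw": 0},
    {"tx": 0,"ty": 1,"tz": 0,"yaw": 0},
    {"tx": 0,"ty": 0,"tz": 0,"yaw": 0},
  ],
)

```text
time_s: 28.15
eef_pos: [0.3882, 0.1047, 0.1956]
tool_rot: [0.0, 0.988, -0.157, 0.001]
wrist_force: [1.0, 0.9, -0.6]
width: 1.0
finger_force: 0.0
```

```bash
python3 chk.py
python3 - <<'E'
from m import *
c=cam("top"); s=cam("side")
C=cloud(c)*1000
for nm,(u,v) in dict(bottle=(193,195),jar=(245,193),tin=(305,203)).items(): print(nm,C[v,u].round())
k=(wood(c)>0)&(C[...,1]<-220)&(C[...,0]<720)&(C[...,0]>450)&(C[...,1]>-420)&(C[...,2]<100); print(C[k].min(0).round(),C[k].max(0).round())
cv2.imwrite("pics/fin.png",np.hstack([cv2.resize(c["color"][100:290,120:420,::-1],(450,285)),cv2.resize(s["color"][180:280,170:292,::-1],(348,285),interpolation=2)]))
E
```

```text
tcp t,n -88.5 -271.1
t 28.15 pos [388.2 104.7 195.6] psi -18.01 tilt [ 0.002  0.    -1.   ] j [-0.02 -0.35  2.2  -0.    1.29  1.87] w 1.0 F [ 1.   0.9 -0.6] ff 0.0
units [ 1.81 -9.04  5.49] yaw -0.05
top 785 t -89.4 62.1
(-94, -30.3, 31.8, 42.6) (-82, -31.7, 32.0, 42.6) (-70, -31.2, 30.0, 42.9) (-58, -31.3, 29.6, 44.1) (-46, -31.6, 29.9, 45.1) (-34, -31.2, 30.7, 45.3) (-22, -31.2, 30.9, 45.4) (-10, -32.4, 33.4, 46.4) (2, -14.8, 15.0, 47.2) (14, -10.7, 14.8, 47.6) (26, -10.9, 14.2, 48.0) (38, -14.3, 13.2, 48.5) (50, -9.1, 14.9, 47.4) 
side 471 t -93.1 72.1
(-94, -28.4, 32.1, 39.1) (-82, -29.9, 32.8, 40.5) (-70, -29.6, 33.4, 40.5) (-58, -27.6, 33.8, 41.6) (-46, -28.5, 33.2, 41.8) (-34, -30.2, 33.7, 42.6) (-22, -30.2, 33.0, 43.1) (-10, -33.3, 33.9, 43.5) (2, -27.7, 25.7, 43.1) (14, -13.8, 5.1, 45.4) (26, -15.8, 6.0, 45.4) (38, -16.1, 5.3, 46.0) (50, -16.1, 2.6, 44.5) 
bottle [540. 224. 100.]
jar [562.  82.  62.]
tin [547. -94.  43.]
[ 523. -353.    3.] [ 647. -288.   29.]
```

View pics/fin.png

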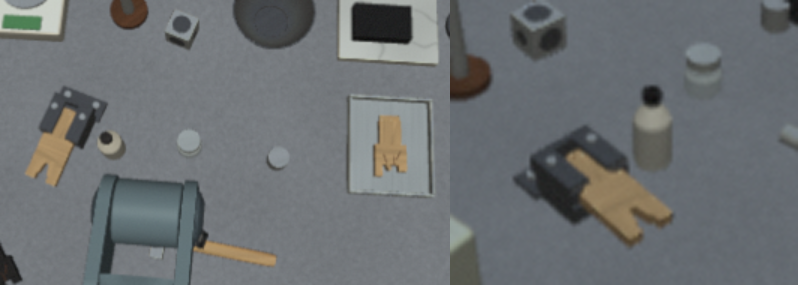

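The picture shows the fresh pin home in the bracket at (60,140), drooping slightly within the channel clearance. The worn pin lies flat in the tray at (390,145), and the bystanders are where they were.

```bash
python3 -c "
from station import bot
print(bot.finish_job())"
```

```text
the job is handed in; nothing more can be done
None
```

The worn pin lies flat in the offcut tray, the fresh pin is in the bracket with its shoulders against the mouth, and the job is handed in at about 28 s. The fresh pin droops about 2° in the channel clearance; the bottle, jar and tin re-measured where they were.

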